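# Shut and bolt the chocolate case

## Robot

A 6-joint arm with a two-finger parallel gripper is mounted at the origin on a cart in front of the work surface, level with it; the furniture and walls round the work are solid. World frame = base frame: x ahead of the robot, y to its left, z up, the work surface at z = 0. Lengths are in m, angles in rad, forces in N, time in s.
With the tool pointing down it reaches from about 0.3 to 0.775 m from the base axis. Payload 14.6 kg.
Tool frame: the origin (TCP) lies at the very end of the fingers, on their centre line; the grasp point (between the pads) lies 19 mm behind it; z points along the fingers, y is the line along which they close (so a half turn about z gives the same grasp; the last joint's range is limited). The gripper opens to 94 mm and grips with 3 to 60 N. Pads are 16 mm wide; open, the fingers measure 119 mm over their backs; the gripper's body (75 mm by 177 mm) begins 78 mm behind the grasp point.
Start: joints at [-1.372, 0.3, 1.521, -0, 1.321, -0.067], TCP at [0.144, -0.531, 0.205] pointing down, gripper open.
Joint ranges: [-3.03, 3.03], [-0.79, 2.21], [0.23, 2.52], [-1.04, 4.18], [0, 3.07], [-2.55, 2.55]. Speed limits (rad/s): [2.22, 2.22, 2.57, 3.14, 3.14, 3.14].

## Interface

Orientations are given as [roll, pitch, yaw] about the fixed x, y, z axes, in that order (R = Rz(yaw) Ry(pitch) Rx(roll)).
In Python, from station import ctrl, cams gives the robot as it stands. The module is installed in compiled form; this text tells all that it offers.
- The arm moves only by the tool arm_command, never from a script. Its argument "plan" is a list that holds one entry, the list of rows, each a list of 7 numbers: the shift along the tool's x, y, z in mm, then the turn, a rotation vector about the tool's x, y, z in rad, then the closure, from -1 (fully open) to 1 (shut). A call has 1 to 12 rows; each row is the pose to reach, as a shift and turn from the pose commanded when the call began, along the tool's axes at that moment; what a row does not reach only later rows make up. A row lasts 1/10 s, in which the tool goes at most 50 mm and 8.59 degrees, less where a joint would pass 70% of its speed; a pose out of reach is approached as far as the arm can. A call with a gripper value outside its range is refused whole. The fingers move at their own pace and stop on an object; "squeeze" is the grip in N (left out, the last holds). Time passes only in rows, so rows that repeat a pose let the fingers close. It gives the time, the measured TCP pose, the force, the opening and the grip force at its end, in the units of the state.
- ctrl.get_obs(): the state, without advancing time (a new reading comes with each control period).
- cams.camera(name): name is "scene" or "side" or "wrist"; returns (picture, depth): 400x640x3 uint8, blue, green, red; 400x640 float32, m along the optical axis (not along the pixel's ray), 0 where there is no reading.
- cams.camera_info(name): a dict with "fx", "fy", "cx", "cy" (pixels), "dist_coeffs" ([k1, k2, p1, p2, k3] as OpenCV has them; the pictures are not rectified), "world_to_cam" (4x4, takes a point from world to camera coordinates). Camera axes: x right, y down, z forward; pixel columns grow to the right and rows downward; lengths in m; the calibration is good to about 2 mm. A picture is of the moment at which its call begins: read the wrist's pose just before it. camera_info takes no time and is no camera call; for the wrist camera it gives the pose at the moment of the call.
- ctrl.hand_in(): hands the job in; it is judged then, once.
The state is a dict: "time_s": time; "qpos": joint angles; "joint_vel": joint speeds; "tau": joint torques, N m; "ee_pos": TCP position; "eef_rot": TCP orientation; "force": force on the tool from outside, world axes, zero at the start; "moment": the same for the moment, N m; "grip_width": finger opening in m; "grip_force": force on a finger pad.
Only numpy, scipy, OpenCV 4.12 (cv2) and the standard library are available. Lean on these libraries where they do the work, as an engineer would, in place of code of your own. Each camera call takes 0.05 s, during which the arm holds its last target. There are 200 camera calls.

## Task

Close the chocolate case for the night: shut its lid, then lift the bolt's handle out of its notch and, bearing down on the lid's soft seal until the bolt is level with the keeper's window, slide the bolt fully home and let the handle down into the far notch, and let go. Feel your way: do not ram the bolt against the keeper or crush the seal (more than 16 N on the bolt or 25 N on the seal is too much), and leave the other things on the counter where they are.

Things in the scene. Friction and masses are not known exactly. Their poses are not given: they have to be found in the camera images.
- case: wooden chocolate case, fixed to the worktop: 220 (x) by 340 (y) by 114 high. Origin: centre of its underside; -x is its front, +y its left. The right-hand 70 mm (y below -102 mm) is a fixed deck, top at z = 114 mm, with a brass keeper; a hinged lid closes the rest. Lid hinge: the y line through case x = +110, z = 107 mm.
- lid (a joint): opening angle of the framed clear lid (14 thick; case y -100 to +170 mm, front edge x -112 mm). 0: fully down, seal squeezed flat, its top at case z = 114 mm. A stiff hinge (about 2 N at the front edge) holds it where it is left; pressed down and let go, it stands up again on the seal, about 12 mm too high at the front (about 0.056 rad).
- lid_push (a point): point on the lid's top, 14 mm behind its front edge, near the left corner (case x = -98, y = +120, z = 114 mm with the lid at 0; 208 mm from the hinge line): bare wood to push the lid down on. Turns with the lid; its axes are the lid's.
- seal: black rubber bulb seal on the front rim under the lid's front bar, 250 long; 14 mm of soft travel, about 1 N per mm, then solid. Pressing down on the lid's front or the upright handle takes about 3 N (lid at rest) to 15 N (flat). More than 25 N on it damages it. Origin: top of the unsqueezed seal, in the case's middle (y = 0).
- bolt (a joint): slide of the steel rod (12 mm thick) of the barrel bolt on the lid's front bar. 0: drawn back; grows towards case -y; 0.040 m: fully home, where it stops. Its axis runs along case y, 10 mm above the lid's top and 18 mm behind the lid's front edge (case x = -94 mm; z = 124 mm with the lid at 0). Rubs with about 1 N.
- handle (a joint): angle of the bolt's handle about the rod. 0: dropped in a notch, level, pointing to the case's front; grows as it is lifted up and back; 1.57: straight up; 1.9: stop. The guide has notches at bolt 0 and 0.040 m, 11 mm wide for the 8 mm shank; between them the handle must be above about 1.0 rad to slide. It falls by its own small weight when let go.
- knob (a point): centre of the black T-grip at the handle's end, 48 mm from the rod's axis: a sleeve 22 mm long (along the rod, y), 18 mm thick, that revolves freely on its pin, so pinched by its flat ends it lets the handle swing. Handle down, it is 30 mm before the lid's front edge; at bolt 0 it is at case y = -5 mm. Axes turn with the handle (shank along -x).
- bolt_tip (a point): centre of the rod's flat front end, which enters the keeper (moves with lid and bolt; at bolt 0 at case y = -96 mm).
- keeper (a point): nominal middle of the mouth of the brass keeper, an upright plate 5 mm thick on the deck with a window 17 mm wide and 13.6 mm high for the 12 mm rod (case x = -94, y = -112, z = 128 mm). It is clamped through slots: its true height differs from this point by up to 4 mm up or down, always lower than the resting lid's bolt. The flat tip meets it at bolt 0.016 and enters only at the right height.
- gift_dark: closed dark gift box with gold band, 72x106x37; sizes in mm; loose; origin: centre of its underside. Not to be disturbed.
- gift_cream: closed cream gift box with gold band, 74x74x42; sizes in mm; loose; origin: centre of its underside. Not to be disturbed.
- ribbon_red: spool of red ribbon, 60 across, 28 high; sizes in mm; loose; origin: centre of its underside. Not to be disturbed.
- ribbon_gold: spool of gold ribbon, 54 across, 24 high; sizes in mm; loose; origin: centre of its underside. Not to be disturbed.
- tongs: steel serving tongs lying flat, 226x38x14, long along x; sizes in mm; loose; origin: centre of its underside. Not to be disturbed.
- bell: domed call bell, 70 across, 44 high; sizes in mm; loose; origin: centre of its underside. Not to be disturbed.
- cards: stack of visiting cards, 55x85x14; sizes in mm; loose; origin: centre of its underside. Not to be disturbed.

How it is judged:
On the way, in this order (a step that is already met when the one before it is completed fails the run):
1. the lid is shut down onto its seal (value of joint lid below 0.085 rad), for 0.2 s.
2. the handle is lifted out of its first notch with the lid down (value of joint handle above 0.9 rad and value of joint bolt below 0.012 m and value of joint lid below 0.12 rad), for 0.1 s.
3. the bolt is through the keeper (value of joint bolt above 0.028 m and value of joint lid below 0.048 rad), for 0.2 s.
At the end, for the whole second after the job is handed in: The lid is held down by the bolt (lid angle under 0.048 rad), the bolt is home (over 36 of 40 mm), the handle lies in the far notch (under 0.2 rad) and is still (value of joint lid below 0.048 rad and value of joint bolt above 0.036 m and value of joint handle below 0.2 rad and velocity of joint bolt below 0.01 m/s and velocity of joint handle below 0.2 rad/s); the robot touches nothing.
It fails at once if the bolt pressed against the case or its keeper with more than 16 N (contact force between bolt and case above 16 N).
It fails at once if the lid pressed on its seal with more than 25 N (contact force between lid and seal above 25 N).
It fails at once if another thing on the counter moved by more than 30 mm (distance of any of gift_dark, gift_cream, ribbon_red, ribbon_gold, tongs, bell, cards from where it was at the start of the episode above 0.03 m).
It also fails if it takes over 64 s, if anything falls off the work surface, if the arm or the gripper's body presses on something with over 40 N, if the wrist force passes 120 N, or if a joint passes its speed limit or range.

## Working session

There is one attempt and no reset: what is moved stays moved. The work goes in short steps, Python scripts to look and compute and a tool call to move; the robot and the scene stay as the last step left them, time stands still between calls to the robot, and variables do not carry over. Pictures are saved under pics/ and viewed, at most 10 in all, crops included, and the job is handed in when it is done.

Besides the shell and the picture viewer there is one more tool, called after "Emit:" by a JSON object that holds its "method" and its "body", one argument or row to a line. arm_command: Moves the arm, as the interface text tells. Its arguments: {"type":"object","properties":{"plan":{"type":"array"},"squeeze":{"type":"number"}},"required":["plan"]}

```bash
mkdir -p pics; python3 - <<'E'
from station import ctrl,cams
import cv2,numpy as np
o=ctrl.get_obs();print({k:np.round(v,3).tolist() for k,v in o.items()})
for n in("scene","side"):
    p,d=cams.camera(n);cv2.imwrite(f"pics/{n}0.png",p);np.save(f"pics/{n}0.npy",d)
    i=cams.camera_info(n);print(n,i["fx"],i["fy"],i["cx"],i["cy"],i["dist_coeffs"],np.round(i["world_to_cam"],3).tolist())
E
```

```text
{'time_s': 0.0, 'qpos': [-1.372, 0.301, 1.522, -0.0, 1.321, -0.067], 'joint_vel': [-0.001, -0.001, -0.0, -0.001, 0.001, 0.001], 'tau': [-0.001, -53.181, -35.274, 0.071, 0.024, -0.0], 'ee_pos': [0.144, -0.53, 0.205], 'eef_rot': [-3.14, -0.0, 0.266], 'force': [0.071, -0.206, 0.239], 'moment': [-0.074, 0.033, -0.097], 'grip_force': 0.0, 'grip_width': 0.094}
scene 365.2677527654098 365.2677527654098 319.69081818102694 198.3795749854235 [0.02517895 0.         0.         0.         0.        ] [[-0.831, -0.556, 0.024, 0.424], [-0.304, 0.417, -0.857, 0.296], [0.466, -0.719, -0.515, 0.902], [0.0, 0.0, 0.0, 1.0]]
side 447.9478486715701 447.9478486715701 319.0524814577171 201.3060195254803 [-0.04795613  0.          0.          0.          0.        ] [[0.769, -0.64, 0.0, -0.476], [-0.487, -0.585, -0.649, 0.274], [0.415, 0.498, -0.761, 1.436], [0.0, 0.0, 0.0, 1.0]]
```

View pics/scene0.png

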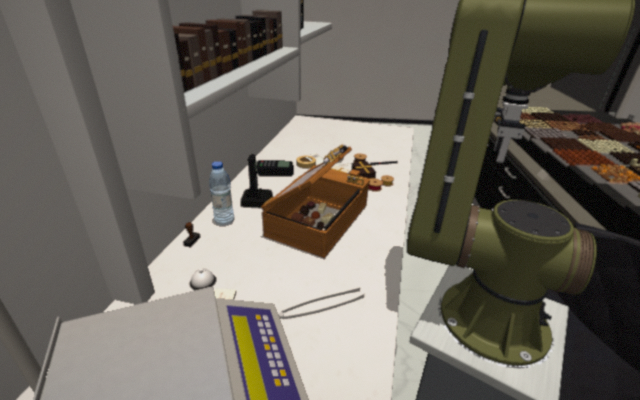

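View pics/side0.png

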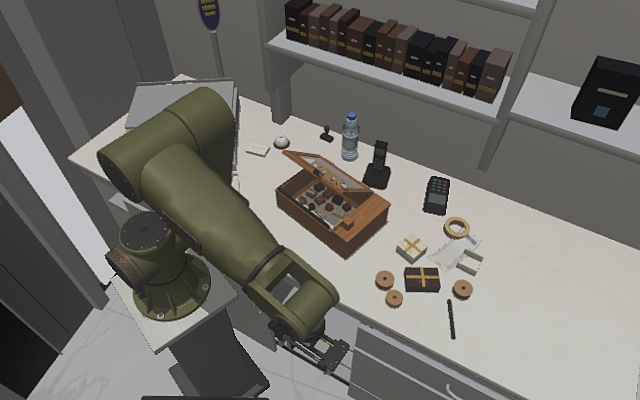

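The case sits at about (335,205) in the side view, with its lid open. The deck is on the right, the gift boxes at (410,245) and (422,278), and the arm is at the lower left. I'll enlarge the case.

```bash
cat > h.py <<'E'
import cv2,numpy as np
from station import cams
def pix2w(n,uv,d,info=None):
    i=info or cams.camera_info(n);K=np.array([[i["fx"],0,i["cx"]],[0,i["fy"],i["cy"]],[0,0,1.]])
    D=np.array(i["dist_coeffs"],float)
    q=cv2.undistortPoints(np.array(uv,float).reshape(-1,1,2),K,D).reshape(-1,2)
    P=np.c_[q,np.ones(len(q))]*np.array(d).reshape(-1,1)
    return np.c_[P,np.ones(len(q))]@np.linalg.inv(i["world_to_cam"])[:3].T
def w2pix(n,P,info=None):
    i=info or cams.camera_info(n);K=np.array([[i["fx"],0,i["cx"]],[0,i["fy"],i["cy"]],[0,0,1.]])
    T=np.array(i["world_to_cam"]);return cv2.projectPoints(np.array(P,float).reshape(-1,3),cv2.Rodrigues(T[:3,:3])[0],T[:3,3],K,np.array(i["dist_coeffs"],float))[0].reshape(-1,2)
def crop(n,p,x0,y0,w,h,s):
    cv2.imwrite(f"pics/{n}.png",cv2.resize(p[y0:y0+h,x0:x0+w],None,fx=s,fy=s,interpolation=cv2.INTER_CUBIC))
E
python3 - <<'E'
from h import *
p=cv2.imread("pics/side0.png");crop("c1",p,265,140,140,125,5.6 if 0 else 4.8)
d=np.load("pics/side0.npy")
v,u=np.mgrid[130:270,250:410];W=pix2w("side",np.c_[u.ravel(),v.ravel()],d[v,u].ravel());W=W[d[v,u].ravel()>0]
m=(abs(W[:,2]-.114)<.004)
print(np.round(W[m],3)[::25].tolist())
pts=np.float32(W[m][:,:2]);print(len(pts),cv2.minAreaRect(pts*1000))
E
```

```text
[[0.986, -0.001, 0.115], [1.002, -0.056, 0.117], [0.845, 0.049, 0.114], [0.838, -0.083, 0.115], [0.697, -0.084, 0.114], [0.472, 0.013, 0.111], [0.471, -0.017, 0.112], [0.676, -0.199, 0.112], [0.693, -0.22, 0.113], [0.71, -0.242, 0.115], [0.651, -0.205, 0.115], [0.648, -0.208, 0.114], [0.643, -0.209, 0.114], [0.642, -0.21, 0.111], [0.482, -0.086, 0.114], [0.477, -0.087, 0.113], [0.688, -0.263, 0.113], [0.669, -0.25, 0.111], [0.668, -0.256, 0.111], [0.641, -0.24, 0.112], [0.623, -0.23, 0.112], [0.599, -0.217, 0.113], [0.583, -0.21, 0.114], [0.656, -0.268, 0.111], [0.642, -0.263, 0.112], [0.626, -0.255, 0.112], [0.606, -0.248, 0.116], [0.592, -0.239, 0.113], [0.59, -0.245, 0.115], [0.6, -0.259, 0.116], [0.614, -0.277, 0.116], [0.568, -0.245, 0.113], [0.588, -0.267, 0.112], [0.557, -0.252, 0.113], [0.569, -0.268, 0.113], [0.517, -0.234, 0.112], [0.54, -0.262, 0.115], [0.548, -0.272, 0.113], [0.545, -0.275, 0.114], [0.544, -0.281, 0.115], [0.496, -0.248, 0.112], [0.513, -0.267, 0.112], [0.527, -0.285, 0.113], [0.5, -0.281, 0.117]]
1088 ((740.6103515625, -88.14356994628906), (551.2633666992188, 339.9518737792969), 9.102784156799316)
```

View pics/c1.png

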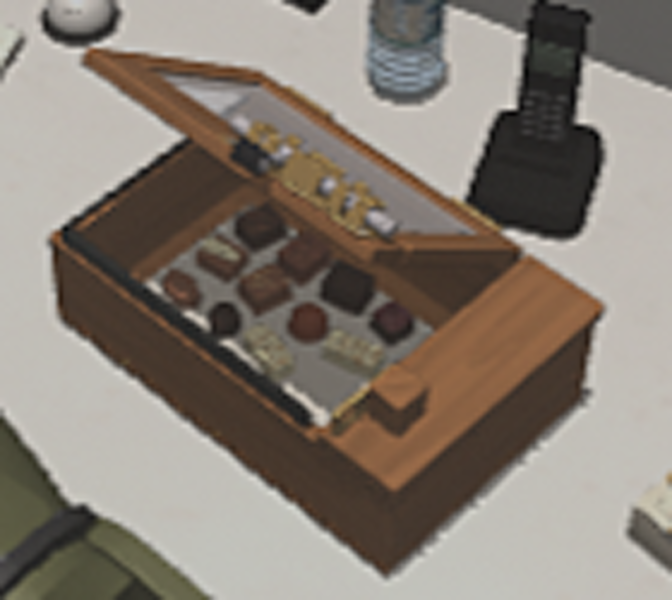

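The deck top's corners in the crop are front-right (393,490), back-right (603,308) and back-left (525,255). The bottom corners are (388,575), (62,320) and (590,398). The lid is partly open, with its bolt hardware near (310,180).

```bash
cat > fit.py <<'E'
from h import *
from scipy.optimize import least_squares
c=np.array([[393,490],[603,308],[525,255],[388,575],[62,320],[590,398]])/4.8+[265,140]
M=np.array([[-.11,-.17,.114],[.11,-.17,.114],[.11,-.102,.114],[-.11,-.17,0],[-.11,.17,0],[.11,-.17,0]])
def W(q,P):
    P=np.array(P,float);a=q[2];return P@np.array([[np.cos(a),np.sin(a),0],[-np.sin(a),np.cos(a),0],[0,0,1]])+[q[0],q[1],0]
if __name__=="__main__":
    f=lambda q:(w2pix("side",W(q,M))-c).ravel()
    r=least_squares(f,[.57,-.1,-.3]);print(r.x,r.fun.round(1))
    # deck depth refinement
    d=np.load("pics/side0.npy");v,u=np.mgrid[130:270,250:410];X=pix2w("side",np.c_[u.ravel(),v.ravel()],d[v,u].ravel())
    a=r.x[2];L=(X-[r.x[0],r.x[1],0])@np.array([[np.cos(a),-np.sin(a),0],[np.sin(a),np.cos(a),0],[0,0,1]])
    m=(abs(L[:,0])<.13)&(L[:,1]<-.09)&(L[:,1]>-.19)&(L[:,2]>.1)
    mm=m&(L[:,2]<.125);print("deck",mm.sum(),np.percentile(L[mm],[1,50,99],axis=0).round(4))
    m=(abs(L[:,0])<.16)&(abs(L[:,1])<.18)&(L[:,2]>.125)&(L[:,1]>-.095)
    h=np.arctan2(L[m,2]-.107,.11-L[m,0]);print("lid ang pct",np.percentile(h,[5,25,50,75,95]).round(3))
    s=np.hypot(L[m,2]-.107,.11-L[m,0]);print("len",np.percentile(s,[95,99]))
    far=s>.19;print(np.percentile(h[far],[10,50,90]))
    m=(L[:,2]>.122)&(L[:,1]<-.096)&(L[:,1]>-.16)&(abs(L[:,0]+.08)<.04);print("keeper",m.sum(),L[m].round(3).tolist()[::4])
    x,y=r.x[:2]
E
python3 fit.py
```

```text
[ 0.58839355 -0.10681199  0.10065695] [ 0.4 -0.8  0.2 -0.9  1.  -0.4 -0.3  1.3 -0.5 -0.3 -0.9  0.9]
deck 1110 [[-0.1126 -0.1724  0.102 ]
 [ 0.0027 -0.1428  0.1128]
 [ 0.1076 -0.0986  0.1219]]
lid ang pct [0.666 0.694 0.714 0.755 0.824]
len [0.22624759 0.26009507]
[0.66838907 0.71686033 0.79714791]
keeper 167 [[-0.048, -0.096, 0.245], [-0.045, -0.098, 0.239], [-0.063, -0.098, 0.244], [-0.043, -0.097, 0.227], [-0.057, -0.111, 0.137], [-0.057, -0.127, 0.151], [-0.064, -0.121, 0.147], [-0.054, -0.129, 0.146], [-0.065, -0.118, 0.141], [-0.062, -0.132, 0.15], [-0.049, -0.138, 0.144], [-0.074, -0.122, 0.147], [-0.066, -0.131, 0.148], [-0.057, -0.14, 0.148], [-0.077, -0.112, 0.135], [-0.073, -0.125, 0.144], [-0.069, -0.138, 0.152], [-0.056, -0.143, 0.144], [-0.076, -0.112, 0.13], [-0.079, -0.13, 0.149], [-0.068, -0.138, 0.146], [-0.056, -0.144, 0.14], [-0.086, -0.116, 0.137], [-0.08, -0.127, 0.142], [-0.074, -0.138, 0.146], [-0.061, -0.144, 0.14], [-0.09, -0.115, 0.135], [-0.079, -0.123, 0.132], [-0.077, -0.137, 0.143], [-0.065, -0.144, 0.138], [-0.101, -0.113, 0.138], [-0.08, -0.119, 0.124], [-0.078, -0.135, 0.137], [-0.071, -0.145, 0.14], [-0.107, -0.113, 0.138], [-0.077, -0.134, 0.129], [-0.07, -0.145, 0.133], [-0.104, -0.115, 0.132], [-0.08, -0.141, 0.133], [-0.111, -0.117, 0.135], [-0.079, -0.144, 0.13], [-0.08, -0.146, 0.128]]
```

```bash
cat > go.py <<'E'
import numpy as np,sys
from scipy.spatial.transform import Rotation as Ro
from station import ctrl
from fit import W
Q=[.5884,-.1068,.1007]
def move(case,yaw=Q[2]):
    o=ctrl.get_obs();R=Ro.from_euler('xyz',o['eef_rot']);p=W(Q,[case])[0]
    s=R.inv().apply(p-np.array(o['ee_pos']))*1000;t=(R.inv()*Ro.from_euler('xyz',[np.pi,0,yaw])).as_rotvec()
    print("case",case,"world",p.round(3),"shift",s.round(1),"turn",t.round(3))
def where():
    o=ctrl.get_obs();a=Q[2];L=(np.array(o['ee_pos'])-[Q[0],Q[1],0])@np.array([[np.cos(a),-np.sin(a),0],[np.sin(a),np.cos(a),0],[0,0,1]])
    f=np.array(o['force'])@np.array([[np.cos(a),-np.sin(a),0],[np.sin(a),np.cos(a),0],[0,0,1]])
    print("t",o['time_s'],"case TCP mm",(L*1000).round(1),"rpy",np.round(o['eef_rot'],3),"F case",f.round(1),"w",round(o['grip_width'],4),"gf",o['grip_force'])
E
python3 - <<'E'
from go import *
where();move([-.055,.12,.32]);move([-.055,.12,.262])
from h import *
d=np.load("pics/side0.npy")
for n,u,v in [("cream",410,245),("dark",422,278),("red",384,280),("gold",394,298),("sp",462,289)]:print(n,pix2w("side",[[u,v]],[d[v,u]]).round(3))
E
```

```text
t 0.1 case TCP mm [-484.3 -376.9  205. ] rpy [-3.141 -0.     0.266] F case [ 0.4 -0.5 -0.6] w 0.0939 gf 0.0
case [-0.055, 0.12, 0.32] world [0.522 0.007 0.32 ] shift [ 505.1 -419.7 -114.6] turn [-0.001  0.     0.165]
case [-0.055, 0.12, 0.262] world [0.522 0.007 0.262] shift [ 505.1 -419.6  -56.6] turn [-0.001  0.     0.165]
cream [[ 0.681 -0.398  0.046]]
dark [[ 0.62  -0.508  0.041]]
red [[ 0.545 -0.42  -0.003]]
gold [[ 0.52  -0.489  0.003]]
sp [[ 0.694 -0.612  0.028]]
```

Emit:
{"method": "arm_command", "body": {
  "plan": [
    [[0,0,-50,0,0,0,1],[0,0,-100,0,0,0,1],[0,0,-150,0,0,0,1],[505,-420,-150,0,0,0.165,1],[505,-420,-150,0,0,0.165,1],[505,-420,-150,0,0,0.165,1],[505,-420,-150,0,0,0.165,1],[505,-420,-150,0,0,0.165,1],[505,-420,-150,0,0,0.165,1],[505,-420,-150,0,0,0.165,1],[505,-420,-150,0,0,0.165,1],[505,-420,-150,0,0,0.165,1]]
  ]
}}

```text
time_s: 1.3
ee_pos: [0.4033, -0.1602, 0.3555]
eef_rot: [3.142, -0.0, 0.101]
force: [0.0, -0.6, -0.3]
grip_width: 0.0019
grip_force: 0.0
```

Emit:
{"method": "arm_command", "body": {
  "plan": [
    [[135,-154,0,0,0,0,1],[135,-154,0,0,0,0,1],[135,-154,0,0,0,0,1],[135,-154,0,0,0,0,1],[135,-154,0,0,0,0,1],[135,-154,40,0,0,0,1],[135,-154,60,0,0,0,1],[135,-154,60,0,0,0,1]]
  ]
}}

```text
time_s: 2.1
ee_pos: [0.5204, 0.0044, 0.2928]
eef_rot: [-3.141, 0.005, 0.101]
force: [-0.3, 0.6, 0.2]
grip_width: 0.0003
grip_force: 0.0
```

```bash
python3 - <<'E'
from go import *
from h import *
where()
p,d=cams.camera("side");cv2.imwrite("pics/s2.png",p[100:280,230:430]);p,d=cams.camera("wrist")
crop("a",cv2.imread("pics/s2.png"),0,0,200,180,3)
a=cv2.imread("pics/a.png");b=cv2.resize(p,None,fx=.9,fy=.9)
crop("w2",p,0,0,640,400,1)
E
```

```text
t 2.1 case TCP mm [-56.5 117.4 292.8] rpy [-3.141  0.005  0.101] F case [-0.2  0.7  0.2] w 0.0003 gf 0.0
```

View pics/a.png

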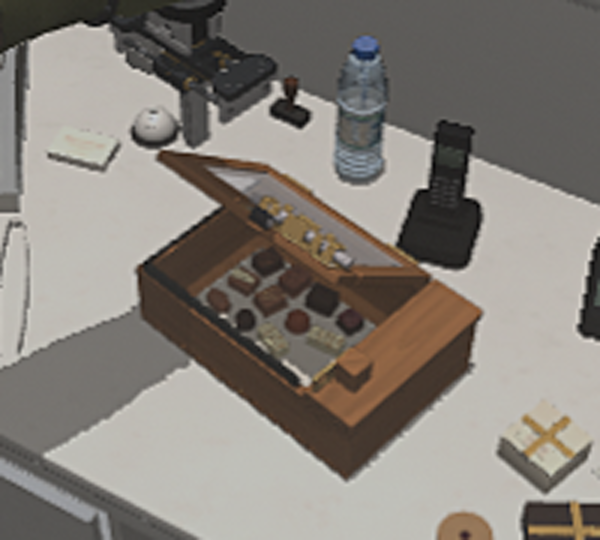

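Emit:
{"method": "arm_command", "body": {
  "plan": [
    [[8,0,0,0,0,0,1],[11,0,30,0,0,0,1],[10,0,46,0,0,0,1],[5,0,55,0,0,0,1],[-1,0,63,0,0,0,1],[-7,0,71,0,0,0,1],[-13,0,80,0,0,0,1],[-18,0,89,0,0,0,1],[-22,0,98,0,0,0,1],[-22,0,98,0,0,0,1]]
  ]
}}

```text
time_s: 3.2
ee_pos: [0.4988, 0.0024, 0.1963]
eef_rot: [-3.141, 0.002, 0.101]
force: [0.1, 0.3, -0.2]
grip_width: 0.0004
grip_force: 0.0
```

```bash
python3 - <<'E'
from go import *
where()
E
```

```text
t 3.2 case TCP mm [-78.2 117.6 196.3] rpy [-3.141e+00  2.000e-03  1.010e-01] F case [ 0.1  0.3 -0.2] w 0.0004 gf 0.0
```

Emit:
{"method": "arm_command", "body": {
  "plan": [
    [[-4,0,11,0,0,0,1],[-8,0,21,0,0,0,1],[-11,0,31,0,0,0,1],[-14,0,41,0,0,0,1],[-16,0,51,0,0,0,1],[-18,0,60,0,0,0,1],[-18,0,62,0,0,0,1]]
  ]
}}

```text
time_s: 3.9
ee_pos: [0.4811, 0.0006, 0.1343]
eef_rot: [-3.141, 0.002, 0.101]
force: [0.1, 0.5, 0.7]
grip_width: 0.0005
grip_force: 0.0
```

```bash
python3 - <<'E'
from go import *
where()
from h import *
p,d=cams.camera("side");crop("b",p,265,140,140,125,4.8)
E
```

```text
t 3.9 case TCP mm [-95.9 117.6 134.3] rpy [-3.141e+00  2.000e-03  1.010e-01] F case [0.2 0.4 0.7] w 0.0005 gf 0.0
```

View pics/b.png

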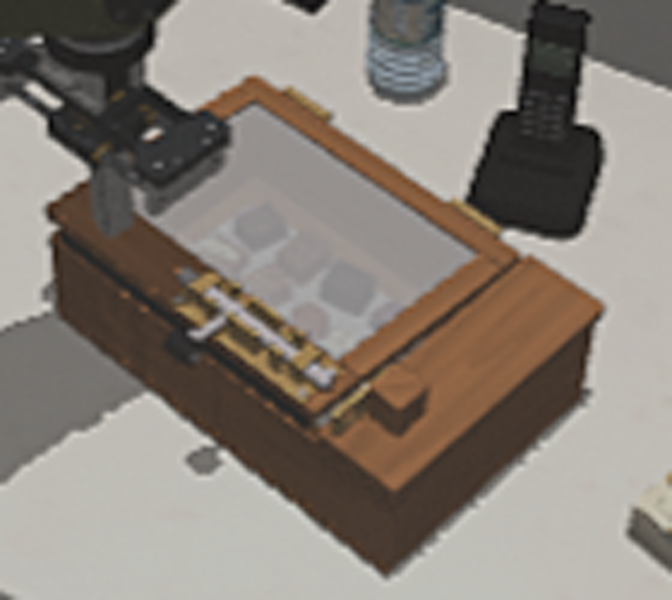

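The lid is nearly shut. The finger is on it at (112,215), and the bolt runs along (210,285)–(330,378) with the knob at (185,348). Next I press the last bit.

Emit:
{"method": "arm_command", "body": {
  "plan": [
    [[-1,0,4,0,0,0,1],[-1,0,8,0,0,0,1],[-1,0,9,0,0,0,1],[-1,0,9,0,0,0,1],[-1,0,9,0,0,0,1]]
  ]
}}

```text
time_s: 4.45
ee_pos: [0.4808, 0.0005, 0.1265]
eef_rot: [-3.142, -0.0, 0.101]
force: [-0.6, -1.1, 0.6]
grip_width: 0.0006
grip_force: 0.0
```

```bash
python3 - <<'E'
from go import *
where()
from h import *
d=cams.camera("side")[1];p=cams.camera("side")[0]
v,u=np.mgrid[200:222,290:320]
X=pix2w("side",np.c_[u.ravel(),v.ravel()],d[v,u].ravel());a=Q[2]
L=(X-[Q[0],Q[1],0])@np.array([[np.cos(a),-np.sin(a),0],[np.sin(a),np.cos(a),0],[0,0,1]])
g=p[v,u].reshape(-1,3).max(1)
m=(L[:,0]<-.12)&(L[:,2]>.09)&(L[:,0]>-.18);print(np.c_[u.ravel(),v.ravel(),(L*1000).round(),g][m].astype(int).tolist())
for lid in(.05,):
  r=np.array([.252,.017]);k=[.11-r[0]*np.cos(lid)+r[1]*np.sin(lid),-.005,.107+r[0]*np.sin(lid)+r[1]*np.cos(lid)];print(k,w2pix("side",W(Q,[k])))
E
```

```text
t 4.45 case TCP mm [-96.3 117.6 126.5] rpy [-3.142 -0.     0.101] F case [-0.7 -1.   0.6] w 0.0006 gf 0.0
[[307, 209, -121, -1, 141, 163], [308, 209, -121, -6, 145, 177], [301, 210, -142, 5, 148, 52], [302, 210, -139, 4, 146, 46], [303, 210, -137, 1, 147, 43], [305, 210, -130, -1, 142, 166], [306, 210, -128, -4, 143, 189], [307, 210, -123, -3, 139, 170], [308, 210, -121, -6, 139, 124], [300, 211, -146, 6, 145, 49], [301, 211, -144, 4, 146, 49], [302, 211, -141, 2, 145, 50], [303, 211, -138, 0, 144, 45], [304, 211, -136, -2, 143, 63], [305, 211, -131, -2, 139, 136], [306, 211, -130, -6, 142, 162], [307, 211, -125, -5, 136, 108], [300, 212, -149, 2, 146, 46], [301, 212, -146, 1, 145, 50], [302, 212, -146, -3, 148, 50], [303, 212, -142, -4, 145, 49], [304, 212, -141, -8, 148, 40], [305, 212, -138, -9, 146, 56], [306, 212, -133, -9, 142, 73], [307, 212, -129, -9, 138, 56], [299, 213, -151, 6, 140, 49], [300, 213, -147, 5, 137, 44], [301, 213, -148, -1, 144, 47], [302, 213, -148, -6, 147, 50], [303, 213, -144, -6, 144, 50], [304, 213, -144, -10, 147, 47], [305, 213, -141, -12, 146, 49], [306, 213, -136, -12, 142, 48], [307, 213, -131, -11, 137, 44], [300, 214, -152, 0, 141, 47], [301, 214, -148, -1, 138, 45], [302, 214, -147, -5, 141, 47], [303, 214, -148, -10, 145, 49], [304, 214, -144, -11, 144, 48], [305, 214, -142, -14, 144, 77], [306, 214, -137, -13, 139, 81], [307, 214, -135, -15, 139, 61], [301, 215, -149, -2, 135, 50], [302, 215, -150, -8, 141, 45], [303, 215, -150, -13, 145, 44], [304, 215, -147, -14, 144, 64], [305, 215, -143, -14, 140, 83], [303, 216, -148, -10, 136, 42], [304, 216, -149, -16, 141, 70], [305, 216, -145, -17, 139, 88], [306, 216, -143, -18, 138, 73], [304, 217, -147, -14, 133, 50]]
[np.float64(-0.14083541974193), -0.005, np.float64(0.13657350508292537)] [[303.50811443 213.70175181]]
```

Emit:
{"method": "arm_command", "body": {
  "plan": [
    [[0,0,-50,0,0,0,1],[0,0,-80,0,0,0,1],[-46,60,-80,0,0,0,0],[-46,122,-80,0,0,0,0],[-46,122,-80,0,0,0,0],[-46,122,-60,0,0,0,0],[-46,122,-60,0,0,0,0],[-46,122,-60,0,0,0,0]]
  ]
}}

```text
time_s: 5.35
ee_pos: [0.4472, -0.1252, 0.1867]
eef_rot: [-3.141, 0.0, 0.101]
force: [1.0, -0.1, 0.4]
grip_width: 0.0442
grip_force: 0.0
```

```bash
python3 - <<'E'
from go import *
from h import *
where()
i=cams.camera_info("wrist");p,d=cams.camera("wrist");np.save("pics/w3.npy",d)
cv2.imwrite("pics/w3.png",p);print(np.round(i["world_to_cam"],3).tolist(),i["fx"])
pts=W(Q,[[-.142,-.005,.137],[-.094,-.112,.128],[-.094,-.096,.136]]);print(w2pix("wrist",pts,i))
E
```

```text
t 5.35 case TCP mm [-142.3   -4.1  186.7] rpy [-3.141  0.     0.101] F case [ 1.  -0.2  0.4] w 0.0442 gf 0.0
[[0.101, -0.995, 0.0, -0.17], [-0.964, -0.097, 0.248, 0.398], [-0.246, -0.025, -0.969, 0.479], [0.0, 0.0, 0.0, 1.0]] 280.4452014719782
[[322.19967149 212.15208028]
 [448.15032778 154.86395335]
 [433.18394022 155.76626243]]
```

View pics/w3.png

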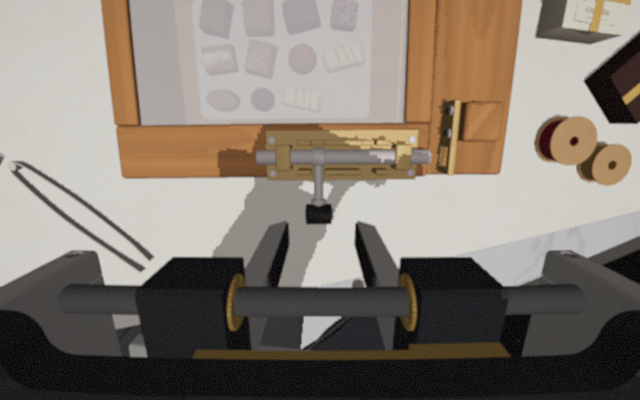

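The knob is at (318,213), the rod tip at (431,156), and the fingertips are centred at about (321,230). That puts the knob about 2 mm left of the prediction.

Emit:
{"method": "arm_command", "body": {
  "plan": [
    [[0,-2,35,0,0,0,0],[0,-2,67,0,0,0,0],[0,-2,67,0,0,0,0],[0,-2,67,0,0,0,1],[0,-2,67,0,0,0,1],[0,-2,67,0,0,0,1],[0,-2,67,0,0,0,1],[0,-2,67,0,0,0,1]]
  ],
  "squeeze": 10
}}

```text
time_s: 6.2
ee_pos: [0.4475, -0.1236, 0.1202]
eef_rot: [3.141, -0.001, 0.101]
force: [2.1, 0.7, 2.4]
grip_width: 0.022
grip_force: 10.0
```

```bash
python3 - <<'E'
from go import *
where()
E
```

```text
t 6.2 case TCP mm [-141.9   -2.6  120.2] rpy [ 3.141e+00 -1.000e-03  1.010e-01] F case [2.1 0.5 2.4] w 0.022 gf 9.997886270284653
```

Emit:
{"method": "arm_command", "body": {
  "plan": [
    [[1,0,-7,0,0,0,1],[2,0,-14,0,0,0,1],[5,0,-21,0,0,0,1],[8,0,-27,0,0,0,1],[13,0,-33,0,0,0,1],[18,0,-38,0,0,0,1],[24,0,-41,0,0,0,1],[31,0,-45,0,0,0,1],[31,0,-45,0,0,0,1]]
  ],
  "squeeze": 15
}}

```text
time_s: 7.1
ee_pos: [0.4785, -0.1203, 0.1647]
eef_rot: [3.142, 0.0, 0.101]
force: [0.4, 0.8, 0.4]
grip_width: 0.022
grip_force: 15.0
```

```bash
python3 - <<'E'
from go import *
where()
E
```

```text
t 7.1 case TCP mm [-110.7   -2.4  164.7] rpy [3.142 0.    0.101] F case [0.4 0.7 0.4] w 0.022 gf 14.995040148496628
```

Emit:
{"method": "arm_command", "body": {
  "plan": [
    [[9,0,-2,0,0,0,1],[17,0,-3,0,0,0,1],[17,0,-3,0,0,0,1],[17,3,-3,0,0,0,1],[17,6,-3,0,0,0,1],[17,9,-3,0,0,0,1],[17,11,-3,0,0,0,1],[17,11,-3,0,0,0,1]]
  ],
  "squeeze": 40
}}

```text
time_s: 7.9
ee_pos: [0.4958, -0.1301, 0.1674]
eef_rot: [3.141, 0.0, 0.1]
force: [0.1, -1.0, -2.3]
grip_width: 0.0218
grip_force: 40.0
```

```bash
python3 - <<'E'
from go import *
where()
from h import *
p,d=cams.camera("side");crop("e",p,295,170,80,70,8)
E
```

```text
t 7.9 case TCP mm [-94.5 -13.8 167.4] rpy [3.141 0.    0.1  ] F case [-0.  -1.  -2.3] w 0.0218 gf 39.99455809593201
```

View pics/e.png

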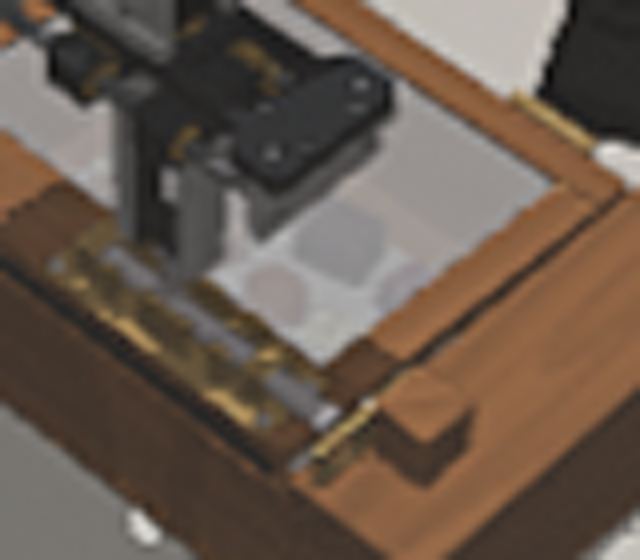

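Emit:
{"method": "arm_command", "body": {
  "plan": [
    [[0,0,1,0,0,0,1],[0,1,2,0,0,0,1],[0,2,2,0,0,0,1],[0,3,2,0,0,0,1],[0,3,2,0,0,0,1]]
  ]
}}

```text
time_s: 8.45
ee_pos: [0.4963, -0.1327, 0.1656]
eef_rot: [3.141, -0.0, 0.101]
force: [-0.4, 0.4, 2.8]
grip_width: 0.0218
grip_force: 40.0
```

Emit:
{"method": "arm_command", "body": {
  "plan": [
    [[0,0.5,0,0,0,0,1],[0,1,0,0,0,0,1],[0,1,0,0,0,0,1]]
  ]
}}

```text
time_s: 8.75
ee_pos: [0.4963, -0.1334, 0.1655]
eef_rot: [-3.141, -0.0, 0.101]
force: [0.4, 2.9, 3.8]
grip_width: 0.0212
grip_force: 40.0
```

Emit:
{"method": "arm_command", "body": {
  "plan": [
    [[0,0.5,0,0,0,0,1],[0,0.5,0,0,0,0,1]]
  ]
}}

```text
time_s: 8.95
ee_pos: [0.4963, -0.1336, 0.1655]
eef_rot: [-3.141, -0.0, 0.101]
force: [-2.1, 5.9, 5.0]
grip_width: 0.0216
grip_force: 40.0
```

```bash
python3 - <<'E'
from go import *
where()
E
```

```text
t 8.95 case TCP mm [-94.3 -17.4 165.5] rpy [-3.141 -0.     0.101] F case [-1.5  6.1  5. ] w 0.0216 gf 39.997798204422
```

Emit:
{"method": "arm_command", "body": {
  "plan": [
    [[0,0,0.5,0,0,0,1],[0,0,1,0,0,0,1],[0,0,1,0,0,0,1]]
  ]
}}

```text
time_s: 9.25
ee_pos: [0.4965, -0.1336, 0.1648]
eef_rot: [-3.141, -0.001, 0.101]
force: [-0.5, 7.0, 5.9]
grip_width: 0.0217
grip_force: 40.0
```

Emit:
{"method": "arm_command", "body": {
  "plan": [
    [[0,0,0.5,0,0,0,1],[0,0,1,0,0,0,1],[0,0,1,0,0,0,1]]
  ]
}}

```text
time_s: 9.55
ee_pos: [0.4966, -0.1336, 0.1639]
eef_rot: [-3.141, -0.001, 0.101]
force: [-0.8, 6.1, 7.9]
grip_width: 0.0219
grip_force: 40.0
```

Emit:
{"method": "arm_command", "body": {
  "plan": [
    [[0,0,0.5,0,0,0,1],[0,0,1,0,0,0,1],[0,0,1,0,0,0,1]]
  ]
}}

```text
time_s: 9.85
ee_pos: [0.4966, -0.1336, 0.163]
eef_rot: [-3.141, -0.001, 0.101]
force: [-0.0, 7.6, 8.3]
grip_width: 0.0214
grip_force: 40.0
```

Emit:
{"method": "arm_command", "body": {
  "plan": [
    [[0,0,0.5,0,0,0,1],[0,0,1,0,0,0,1],[0,0,1,0,0,0,1]]
  ]
}}

```text
time_s: 10.15
ee_pos: [0.4967, -0.1336, 0.1621]
eef_rot: [-3.141, -0.001, 0.101]
force: [-0.4, 7.0, 9.7]
grip_width: 0.0216
grip_force: 40.0
```

Emit:
{"method": "arm_command", "body": {
  "plan": [
    [[0,0,0.5,0,0,0,1],[0,0,1,0,0,0,1],[0,0,1,0,0,0,1]]
  ]
}}

```text
time_s: 10.45
ee_pos: [0.4968, -0.1336, 0.1612]
eef_rot: [-3.141, -0.001, 0.101]
force: [0.0, 7.0, 9.8]
grip_width: 0.0217
grip_force: 40.0
```

Emit:
{"method": "arm_command", "body": {
  "plan": [
    [[0,0,0.5,0,0,0,1],[0,0,1,0,0,0,1],[0,0,1,0,0,0,1]]
  ]
}}

```text
time_s: 10.75
ee_pos: [0.4969, -0.1336, 0.1603]
eef_rot: [-3.141, -0.002, 0.101]
force: [-0.8, 7.6, 11.8]
grip_width: 0.0215
grip_force: 40.0
```

Emit:
{"method": "arm_command", "body": {
  "plan": [
    [[0,0,0.5,0,0,0,1],[0,0,1,0,0,0,1],[0,0,1,0,0,0,1]]
  ]
}}

```text
time_s: 11.05
ee_pos: [0.4969, -0.1337, 0.1594]
eef_rot: [-3.141, -0.002, 0.101]
force: [0.4, 7.0, 11.1]
grip_width: 0.0219
grip_force: 40.0
```

Emit:
{"method": "arm_command", "body": {
  "plan": [
    [[0,0,0.5,0,0,0,1],[0,0,0.5,0,0,0,1]]
  ]
}}

```text
time_s: 11.25
ee_pos: [0.4969, -0.1338, 0.1589]
eef_rot: [-3.141, -0.002, 0.101]
force: [-0.4, 7.0, 11.3]
grip_width: 0.0212
grip_force: 40.0
```

Emit:
{"method": "arm_command", "body": {
  "plan": [
    [[0,0,0.5,0,0,0,1],[0,0,0.5,0,0,0,1]]
  ]
}}

```text
time_s: 11.45
ee_pos: [0.497, -0.1338, 0.1585]
eef_rot: [3.142, -0.002, 0.101]
force: [-1.0, 5.2, 10.7]
grip_width: 0.0217
grip_force: 40.0
```

Emit:
{"method": "arm_command", "body": {
  "plan": [
    [[0,0,0.5,0,0,0,1],[0,0,0.5,0,0,0,1]]
  ]
}}

```text
time_s: 11.65
ee_pos: [0.497, -0.1339, 0.1581]
eef_rot: [3.141, -0.002, 0.101]
force: [0.2, 5.1, 12.5]
grip_width: 0.0217
grip_force: 40.0
```

```bash
python3 - <<'E'
from go import *
where()
E
```

```text
t 11.65 case TCP mm [-93.6 -17.8 158.1] rpy [ 3.141e+00 -2.000e-03  1.010e-01] F case [ 0.7  5.1 12.5] w 0.0217 gf 40.00021040439606
```

Emit:
{"method": "arm_command", "body": {
  "plan": [
    [[0,0,0.5,0,0,0,1],[0,0,0.5,0,0,0,1]]
  ]
}}

```text
time_s: 11.85
ee_pos: [0.497, -0.1342, 0.1575]
eef_rot: [3.141, -0.002, 0.101]
force: [-0.4, 1.9, 8.6]
grip_width: 0.0214
grip_force: 40.0
```

Emit:
{"method": "arm_command", "body": {
  "plan": [
    [[0,0,0.5,0,0,0,1],[0,0,0.5,0,0,0,1]]
  ]
}}

```text
time_s: 12.05
ee_pos: [0.497, -0.1345, 0.157]
eef_rot: [3.14, -0.002, 0.101]
force: [-0.3, 1.4, 10.4]
grip_width: 0.0216
grip_force: 40.0
```

The Y force has dropped, so the tip is entering. I'll advance gently.

Emit:
{"method": "arm_command", "body": {
  "plan": [
    [[0,0.5,0.2,0,0,0,1],[0,1,0.2,0,0,0,1],[0,1.5,0.2,0,0,0,1],[0,1.5,0.2,0,0,0,1]]
  ]
}}

```text
time_s: 12.45
ee_pos: [0.4972, -0.1361, 0.1569]
eef_rot: [3.14, -0.002, 0.101]
force: [0.1, 0.7, 11.5]
grip_width: 0.0214
grip_force: 40.0
```

Emit:
{"method": "arm_command", "body": {
  "plan": [
    [[0,1,0,0,0,0,1],[0,2,0,0,0,0,1],[0,2,0,0,0,0,1]]
  ]
}}

```text
time_s: 12.75
ee_pos: [0.4974, -0.1382, 0.1569]
eef_rot: [3.14, -0.002, 0.101]
force: [0.2, 0.3, 10.5]
grip_width: 0.0217
grip_force: 40.0
```

Emit:
{"method": "arm_command", "body": {
  "plan": [
    [[0,1.5,0,0,0,0,1],[0,3,0,0,0,0,1],[0,4.5,0,0,0,0,1],[0,6,0,0,0,0,1],[0,6,0,0,0,0,1]]
  ]
}}

```text
time_s: 13.25
ee_pos: [0.498, -0.1442, 0.1569]
eef_rot: [3.14, -0.002, 0.101]
force: [0.5, -0.8, 11.0]
grip_width: 0.0216
grip_force: 40.0
```

Emit:
{"method": "arm_command", "body": {
  "plan": [
    [[0,2,0,0,0,0,1],[0,4,0,0,0,0,1],[0,6,0,0,0,0,1],[0,8,0,0,0,0,1],[0,9,0,0,0,0,1],[0,9,0,0,0,0,1]]
  ]
}}

```text
time_s: 13.85
ee_pos: [0.4989, -0.1531, 0.1569]
eef_rot: [3.14, -0.002, 0.101]
force: [0.5, -0.3, 11.2]
grip_width: 0.0217
grip_force: 40.0
```

```bash
python3 - <<'E'
from go import *
where()
E
```

```text
t 13.85 case TCP mm [-93.7 -37.1 156.9] rpy [ 3.14e+00 -2.00e-03  1.01e-01] F case [ 0.5 -0.3 11.2] w 0.0217 gf 39.998794198036194
```

Emit:
{"method": "arm_command", "body": {
  "plan": [
    [[0,1,0,0,0,0,1],[0,2,0,0,0,0,1],[0,3,0,0,0,0,1],[0,3,0,0,0,0,1]]
  ]
}}

```text
time_s: 14.25
ee_pos: [0.4992, -0.1561, 0.1569]
eef_rot: [3.14, -0.002, 0.101]
force: [0.5, -0.1, 11.1]
grip_width: 0.0214
grip_force: 40.0
```

Emit:
{"method": "arm_command", "body": {
  "plan": [
    [[0,0.5,0,0,0,0,1],[0,1,0,0,0,0,1],[0,1,0,0,0,0,1]]
  ]
}}

```text
time_s: 14.55
ee_pos: [0.4993, -0.157, 0.1569]
eef_rot: [3.14, -0.002, 0.101]
force: [0.7, 0.2, 10.4]
grip_width: 0.0217
grip_force: 40.0
```

Emit:
{"method": "arm_command", "body": {
  "plan": [
    [[0,0.5,0,0,0,0,1],[0,0.5,0,0,0,0,1]]
  ]
}}

```text
time_s: 14.75
ee_pos: [0.4993, -0.1572, 0.1569]
eef_rot: [3.141, -0.002, 0.101]
force: [-0.2, 2.2, 11.1]
grip_width: 0.0219
grip_force: 40.0
```

Emit:
{"method": "arm_command", "body": {
  "plan": [
    [[0,0.5,0,0,0,0,1],[0,0.5,0,0,0,0,1]]
  ]
}}

```text
time_s: 14.95
ee_pos: [0.4993, -0.1574, 0.1568]
eef_rot: [3.141, -0.002, 0.101]
force: [-0.8, 4.3, 11.4]
grip_width: 0.0218
grip_force: 40.0
```

```bash
python3 - <<'E'
from go import *
where()
E
```

```text
t 14.95 case TCP mm [-93.7 -41.4 156.8] rpy [ 3.141e+00 -2.000e-03  1.010e-01] F case [-0.3  4.4 11.4] w 0.0218 gf 40.000280141830444
```

Emit:
{"method": "arm_command", "body": {
  "plan": [
    [[0,-0.8,-0.5,0,0,0,1],[-6,-0.8,0,0,0,0,1],[-12,-0.8,1,0,0,0,1],[-17,-0.8,3,0,0,0,1],[-23,-0.8,6,0,0,0,1],[-30,-0.8,10,0,0,0,1],[-30,-0.8,10,0,0,0,1]]
  ],
  "squeeze": 15
}}

```text
time_s: 15.65
ee_pos: [0.4676, -0.1603, 0.1456]
eef_rot: [3.141, 0.002, 0.101]
force: [-7.6, -1.8, 7.2]
grip_width: 0.0219
grip_force: 15.0
```

```bash
python3 - <<'E'
from go import *
where()
E
```

```text
t 15.65 case TCP mm [-125.6  -41.1  145.6] rpy [3.141e+00 2.000e-03 1.010e-01] F case [-7.7 -1.1  7.2] w 0.0219 gf 15.00071793794632
```

Emit:
{"method": "arm_command", "body": {
  "plan": [
    [[-1,0,-1,0,0,0,1],[-6,0,4,0,0,0,1],[-11,0,9,0,0,0,1],[-14,0,15,0,0,0,1],[-17,0,22,0,0,0,1],[-17,0,22,0,0,0,1]]
  ]
}}

```text
time_s: 16.25
ee_pos: [0.4523, -0.1617, 0.1229]
eef_rot: [3.141, -0.002, 0.101]
force: [8.6, -3.3, -1.7]
grip_width: 0.022
grip_force: 15.0
```

```bash
python3 - <<'E'
from go import *
where()
E
```

```text
t 16.25 case TCP mm [-141.   -40.9  122.9] rpy [ 3.141e+00 -2.000e-03  1.010e-01] F case [ 8.2 -4.1 -1.7] w 0.022 gf 14.999791234731674
```

Emit:
{"method": "arm_command", "body": {
  "plan": [
    [[1.5,0.6,0,0,0,0,1],[1,0.6,5,0,0,0,1],[0.5,0.6,9,0,0,0,1],[0.5,0.6,9,0,0,0,1]]
  ]
}}

```text
time_s: 16.65
ee_pos: [0.4509, -0.1619, 0.1135]
eef_rot: [-3.14, 0.004, 0.101]
force: [-7.1, -2.3, 0.1]
grip_width: 0.0215
grip_force: 15.0
```

```bash
python3 - <<'E'
from go import *
where()
E
```

```text
t 16.65 case TCP mm [-142.4  -41.   113.5] rpy [-3.14   0.004  0.101] F case [-7.3 -1.6  0.1] w 0.0215 gf 15.000055432319641
```

Now nearly level, so I'll ease off and open.

Emit:
{"method": "arm_command", "body": {
  "plan": [
    [[-1,0,2,0,0,0,1],[-1,0,2,0,0,0,1],[-1,0,2,0,0,0,0],[-1,0,2,0,0,0,0],[-1,0,2,0,0,0,0],[-1,0,2,0,0,0,0],[-1,0,-30,0,0,0,0],[-1,0,-70,0,0,0,0],[-1,0,-70,0,0,0,0]]
  ]
}}

```text
time_s: 17.55
ee_pos: [0.4532, -0.1628, 0.1894]
eef_rot: [3.138, -0.007, 0.101]
force: [0.1, 0.8, -0.1]
grip_width: 0.0473
grip_force: 0.0
```

```bash
python3 - <<'E'
from go import *
from h import *
where()
p,d=cams.camera("wrist");cv2.imwrite("pics/w4.png",p)
s,d=cams.camera("side");crop("f",s,265,140,140,125,2.4)
f=cv2.imread("pics/f.png");h=np.zeros((max(len(f),300),336+440,3),np.uint8);h[:len(f),:336]=f;h[:275,336:]=cv2.resize(p,(440,275));cv2.imwrite("pics/g.png",h)
E
```

```text
t 17.55 case TCP mm [-140.1  -42.1  189.4] rpy [ 3.138 -0.007  0.101] F case [ 0.2  0.8 -0.1] w 0.0473 gf 0.0
```

View pics/g.png

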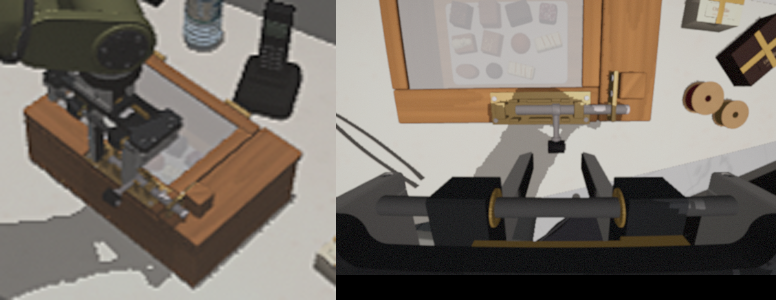

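The rod passes through the keeper at (615,108) and the knob is forward at (557,147). I'll check the knob's height by depth.

```bash
python3 - <<'E'
from go import *
from h import *
i=cams.camera_info("wrist");p,d=cams.camera("wrist");a=Q[2]
v,u=np.mgrid[195:235,300:345];m=(p[v,u].max(-1)<70).ravel()
X=pix2w("wrist",np.c_[u.ravel(),v.ravel()],d[v,u].ravel(),i)
L=(X-[Q[0],Q[1],0])@np.array([[np.cos(a),-np.sin(a),0],[np.sin(a),np.cos(a),0],[0,0,1]])
k=m&(L[:,2]>.09);print(k.sum(),np.percentile(L[k]*1000,[5,50,95],axis=0).round(1))
v,u=np.mgrid[140:180,330:460];X=pix2w("wrist",np.c_[u.ravel(),v.ravel()],d[v,u].ravel(),i)
L=(X-[Q[0],Q[1],0])@np.array([[np.cos(a),-np.sin(a),0],[np.sin(a),np.cos(a),0],[0,0,1]])*1000
k=(abs(L[:,0]+94)<3)&(L[:,1]<-45)&(L[:,2]>110);print(L[k][np.argsort(L[k][:,1])][::12].round(0).tolist())
E
```

```text
404 [[-148.3  -50.6  131.6]
 [-141.3  -41.2  135.8]
 [-135.8  -32.6  137.4]]
[[-96.0, -165.0, 113.0], [-95.0, -164.0, 115.0], [-91.0, -162.0, 113.0], [-96.0, -160.0, 115.0], [-95.0, -158.0, 114.0], [-94.0, -157.0, 114.0], [-95.0, -155.0, 115.0], [-92.0, -154.0, 113.0], [-96.0, -152.0, 114.0], [-95.0, -151.0, 115.0], [-92.0, -149.0, 113.0], [-95.0, -148.0, 114.0], [-92.0, -146.0, 113.0], [-92.0, -144.0, 114.0], [-94.0, -143.0, 115.0], [-94.0, -141.0, 114.0], [-91.0, -140.0, 114.0], [-93.0, -132.0, 132.0], [-93.0, -130.0, 132.0], [-96.0, -129.0, 134.0], [-96.0, -127.0, 133.0], [-92.0, -126.0, 133.0], [-94.0, -125.0, 133.0], [-96.0, -123.0, 133.0], [-95.0, -122.0, 133.0], [-95.0, -121.0, 132.0], [-95.0, -119.0, 134.0], [-95.0, -118.0, 133.0], [-93.0, -117.0, 134.0], [-93.0, -115.0, 133.0], [-94.0, -112.0, 139.0], [-96.0, -111.0, 138.0], [-91.0, -109.0, 131.0], [-93.0, -109.0, 139.0], [-96.0, -108.0, 135.0], [-93.0, -107.0, 133.0], [-96.0, -105.0, 134.0], [-93.0, -104.0, 131.0], [-94.0, -103.0, 133.0], [-94.0, -101.0, 132.0], [-91.0, -100.0, 131.0], [-97.0, -99.0, 133.0], [-96.0, -97.0, 133.0], [-96.0, -96.0, 134.0], [-95.0, -95.0, 133.0], [-95.0, -93.0, 132.0], [-92.0, -92.0, 131.0], [-93.0, -91.0, 133.0], [-96.0, -89.0, 133.0], [-93.0, -87.0, 132.0], [-92.0, -86.0, 133.0], [-93.0, -85.0, 133.0], [-96.0, -83.0, 132.0], [-93.0, -82.0, 133.0], [-96.0, -81.0, 133.0], [-94.0, -79.0, 132.0], [-95.0, -78.0, 134.0], [-94.0, -77.0, 133.0], [-97.0, -74.0, 137.0], [-94.0, -73.0, 138.0], [-95.0, -72.0, 138.0], [-97.0, -70.0, 137.0], [-94.0, -69.0, 138.0], [-92.0, -68.0, 137.0], [-93.0, -66.0, 138.0], [-97.0, -65.0, 137.0], [-94.0, -64.0, 138.0], [-94.0, -63.0, 132.0], [-95.0, -62.0, 134.0], [-96.0, -60.0, 133.0], [-92.0, -59.0, 131.0], [-93.0, -57.0, 132.0], [-94.0, -56.0, 133.0], [-93.0, -54.0, 132.0], [-92.0, -53.0, 131.0], [-95.0, -52.0, 133.0], [-95.0, -50.0, 132.0], [-93.0, -49.0, 132.0]]
```

```bash
python3 -c "
from station import ctrl;print(ctrl.hand_in())"
```

```text
the job is handed in; nothing more can be done
None
```

The lid is shut, the bolt is through the keeper and fully home, the handle lies in the far notch and the arm is clear; I handed the job in at about 18 s, but no pass or fail result came back.

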